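Nudge the wooden coaster home into its board

ROBOT

A 6-joint arm with a two-finger parallel gripper is mounted at the origin on the work surface. World frame = base frame: x ahead of the robot, y to its left, z up, the work surface at z = 0. Lengths are in m, angles in degrees, forces in N, time in s.
With the tool pointing down it reaches from about 0.35 to 0.925 m from the base axis. Payload 6.4 kg.
Tool frame: the origin (TCP) lies midway between the tips of the shut fingers; the grasp point (between the pads) lies 19 mm behind it; z points along the fingers, y is the line along which they close (so a half turn about z gives the same grasp; the last joint's range is limited). The gripper opens to 94 mm and grips with 3 to 60 N. Pads are 16 mm wide; open, the fingers measure 119 mm over their backs; the gripper's body (75 mm by 177 mm) begins 78 mm behind the grasp point.
Start: joints at [61.759, 14.043, 89.255, -0, 76.702, -9.975], TCP at [0.204, 0.617, 0.185] pointing down, gripper open.
Joint ranges: [-179.41, 179.41], [-58.25, 129.5], [7.25, 145.43], [-54.29, 234.29], [11.92, 165.04], [-157.13, 157.13]. Speed limits (degrees/s): [147.25, 147.25, 180, 180, 180, 180].

INTERFACE

Orientations are given as [roll, pitch, yaw] about the fixed x, y, z axes, in that order (R = Rz(yaw) Ry(pitch) Rx(roll)).
In Python, from bench import manip gives the robot as it stands.
- The arm moves only by the tool drive_tool, never from a script. Its argument "rows" is text: rows parted by semicolons, each of 5 numbers parted by spaces: the opening, from 0 (shut) to 1 (fully open), then the shift along the tool's x, y, z in m, then the turn about the tool's z in rad. In form: claw tx ty tz twist; .... A call has 1 to 10 rows; each row is the pose to reach, as a shift and turn from the pose commanded when the call began, along the tool's axes at that moment; what a row does not reach only later rows make up. A row lasts 1/12 s, in which the tool goes at most 41.7 mm and 7.16 degrees, less where a joint would pass 70% of its speed; a pose out of reach is approached as far as the arm can. A call with a gripper value outside its range is refused whole. The fingers move at their own pace and stop on an object; "grip_force" is the grip in N (left out, the last holds). Time passes only in rows, so rows that repeat a pose let the fingers close. It gives the time, the measured TCP pose, the force, the opening and the grip force at its end, in the units of the state.
- manip.read_state(): the state, without advancing time (a new reading comes with each control period).
- manip.snapshot(name): name is "side" or "top"; returns a dict with "pixels" (480x640x3 uint8, red, green, blue), "vertical_fov" (degrees; the focal length in pixels is half the picture's height over the tangent of half this angle, whatever the lens; pixels are square), "cx", "cy" (the principal point, pixels), "k1" (the pictures are not rectified: a ray, as slopes to the right and down, at radius r is drawn at 1 + k1 r^2 times it, then the intrinsics apply), "origin" and "attitude" of the camera in the world. Camera axes: x right, y up, looking along -z (the intrinsics and any distortion apply to the point x, -y, -z); pixel columns grow to the right and rows downward; lengths in m; the calibration is good to about 2 mm. A picture is of the moment at which its call begins. There is no depth.
- manip.finish_job(): hands the job in; it is judged then, once.
Trained networks look in the newest picture that a camera, given by its name, has taken for a name from the list of things; names that differ only in an ending like _2 or _b are one class to them, and where a whole thing is asked for, a point or a joint stands for the part that bears it (a point fixed in the world has none). Each returns a list of dicts, best first, with "confidence" (0 to 1); they miss things now and then, are a little off and sometimes report something else, mostly with a low value. They report only what shows in the picture. A call takes as long as a camera call. They do not tell look-alikes from the thing itself.
- manip.find_in(camera, target): "point" ([column, row] in pixels, amid what is visible of it).
- manip.place_of(camera, target): "point" ([column, row] in pixels: a listed point, or the origin of a listed thing).
The state is a dict: "time_s": time; "qpos": joint angles; "qd": joint speeds; "effort": joint torques, N m; "position": TCP position; "ee_rot": TCP orientation; "force": force on the tool from outside, world axes, zero at the start; "torque": the same for the moment, N m; "opening": finger opening in m; "gripper_force": force on a finger pad.
Only numpy, scipy, OpenCV 4.12 (cv2) and the standard library are available. Lean on these libraries where they do the work, as an engineer would, in place of code of your own. Each camera call takes 0.05 s, during which the arm holds its last target. There are 200 camera calls.

TASK

The round wooden coaster lies on top of its wooden board on the teal stool, beside the round recess made for it. Push it across the board with the fingers, without picking it up, until it drops over the rim and lies flat in the recess. Leave the steel mug, the bowl and the canister where they stand, and finish with the hand clear.

Things in the scene. Friction and masses are not known exactly. Their poses are not given: they have to be found in the camera images.
- coaster_center (a point): centre (half-way up) of the loose flat round wooden coaster, a disc 90 mm in diameter and 10 mm thick, about 60 g. It starts flat on the top face of the board, on one side of the recess or the other, its centre 95 to 120 mm from the recess centre; z is the disc's axis. It slides freely on wood.
- recess (a point): centre of the mouth of the round recess, level with the top face of the board. The recess is 96 mm in diameter and 8 mm deep with a flat cork-lined floor, so a seated coaster stands 2 mm proud of the board and its centre lies 3 mm below this point. z points up.
- board: the light wooden coaster board, fixed on the stool seat: 150 mm along its own x, 340 mm along its own y, 18 mm thick; origin at the centre of its underside. The recess is in the middle of its top face; the coaster and the mug stand on it towards opposite ends along y (either way round).
- stool: the low teal metal stool, fixed: seat 440 mm (its x) by 520 mm (its y), flat top 160 mm above the origin, which lies at the foot level under the middle of the seat.
- mug: bystander: loose open stainless steel mug, 72 mm in diameter, 75 mm high, standing on the board beyond the recess from the coaster; origin at the centre of its underside; its handle reaches some 30 mm out along its own +y, roughly across the board. Must stay put.
- bowl: bystander: loose white ceramic bowl, 124 mm in rim diameter, 55 mm high, on the seat at the far side; origin at the centre of its underside. Must stay put.
- canister: bystander: loose grey lidded canister, 90 mm in diameter, 90 mm high with its lid knob, on the seat at the far side; origin at the centre of its underside. Must stay put.
- dispenser: bystander: fixed cereal dispenser, 150 x 140 mm foot, 316 mm high, on the bench to the right of the stool; origin at the centre of its underside.
Mind the look-alikes: they are no part of the job. Leave any blue or green look-alike of the part that bears coaster_center alone.

How it is judged:
By the outcome, as a careful person would: the job done as asked, in the order asked, and still so for the second after the job is handed in, with the robot touching nothing.
It also fails if it takes over 35 s, if anything falls off the work surface, if the arm or the gripper's body presses on something with over 40 N, if the wrist force passes 120 N, or if a joint passes its speed limit or range.

## Working session

There is one attempt and no reset: what is moved stays moved. The work goes in short steps, Python scripts to look and compute and a tool call to move; the robot and the scene stay as the last step left them, time stands still between calls to the robot, and variables do not carry over. Pictures are saved under pics/ and viewed, at most 10 in all, crops included, and the job is handed in when it is done.

Besides the shell and the picture viewer there is one more tool, called after ">>>" by a JSON object that holds its "name" and its "arguments", one argument or row to a line. drive_tool: Moves the arm, as the interface text tells. Its arguments: {"type":"object","properties":{"rows":{"type":"string"},"grip_force":{"type":"number"}},"required":["rows"]}

```bash
mkdir -p pics
cat > h.py <<'E'
import numpy as np, cv2
from bench import manip
from scipy.spatial.transform import Rotation as R
def cam(s):
    a=np.array(s["attitude"],float)
    M=a if a.shape==(3,3) else R.from_euler('xyz',a,degrees=True).as_matrix()
    f=240/np.tan(np.radians(s["vertical_fov"])/2)
    return np.array(s["origin"]),M,f
def world(s,p,z):
    o,M,f=cam(s); u=np.array([(p[0]-s["cx"])/f,(p[1]-s["cy"])/f]); q=u.copy()
    for _ in range(20): q=u/(1+s["k1"]*(q@q))
    d=M@np.array([q[0],-q[1],-1]); return o+d*(z-o[2])/d[2]
def pix(s,P):
    o,M,f=cam(s); c=M.T@(np.array(P)-o); q=np.array([c[0],-c[1]])/-c[2]
    return q*(1+s["k1"]*(q@q))*f+[s["cx"],s["cy"]]
def save(s,n): cv2.imwrite(n,cv2.cvtColor(s["pixels"],cv2.COLOR_RGB2BGR))
E
python3 - <<'E'
from h import *
st=manip.read_state(); print({k:st[k] for k in("time_s","position","ee_rot","force","opening")})
for c in("top","side"):
    s=manip.snapshot(c); save(s,f"pics/{c}0.png"); print(c,s["origin"],s["attitude"],s["vertical_fov"],s["cx"],s["cy"],s["k1"])
    for t,z in(("coaster_center",.183),("recess",.178),("board",.16),("mug",.178),("bowl",.16),("canister",.16)):
        for d in manip.place_of(c,t)[:3]: print(t,np.round(d["point"]),round(d["confidence"],2),world(s,d["point"],z).round(4))
E
```

```text
{'time_s': 0.0, 'position': array([0.20342046, 0.6166652 , 0.18395605]), 'ee_rot': array([-1.79890435e+02, -1.86970431e-02,  1.61733200e+02]), 'force': array([0.52976965, 0.5771821 , 0.1595826 ]), 'opening': 0.09382467336463768}
top [ 0.27557832 -0.1127447   1.42129289] [ 10.37762288   1.16591796 -89.87624113] 49.070819983853994 319.7381036715419 235.45428006985657 -0.07198525763267347
coaster_center [184. 234.] 0.66 [0.5059 0.2406 0.183 ]
coaster_center [207. 325.] 0.58 [0.2884 0.1766 0.183 ]
recess [304. 224.] 0.79 [ 0.5324 -0.0486  0.178 ]
board [306. 223.] 0.98 [ 0.5384 -0.054   0.16  ]
mug [352. 236.] 0.56 [ 0.5023 -0.1647  0.178 ]
bowl [344. 138.] 0.78 [ 0.7563 -0.1482  0.16  ]
canister [240. 148.] 0.85 [0.7311 0.1154 0.16  ]
side [-0.0516333  -0.12121378  1.14186895] [ 2.98687470e+01 -8.79688329e-03 -8.71011355e+01] 55.67652239658192 312.8558847885644 235.07940111914942 -0.06156941997656874
coaster_center [183. 246.] 0.83 [0.4524 0.2185 0.183 ]
coaster_center [253. 217.] 0.63 [0.5438 0.0588 0.183 ]
coaster_center [182. 338.] 0.59 [0.2259 0.1774 0.183 ]
recess [296. 223.] 0.6 [ 0.5348 -0.0485  0.178 ]
board [300. 225.] 0.57 [ 0.5395 -0.0599  0.16  ]
mug [339. 231.] 0.63 [ 0.5165 -0.156   0.178 ]
bowl [333. 160.] 0.67 [ 0.7546 -0.1357  0.16  ]
canister [240. 162.] 0.67 [0.7324 0.1206 0.16  ]
```

View pics/top0.png

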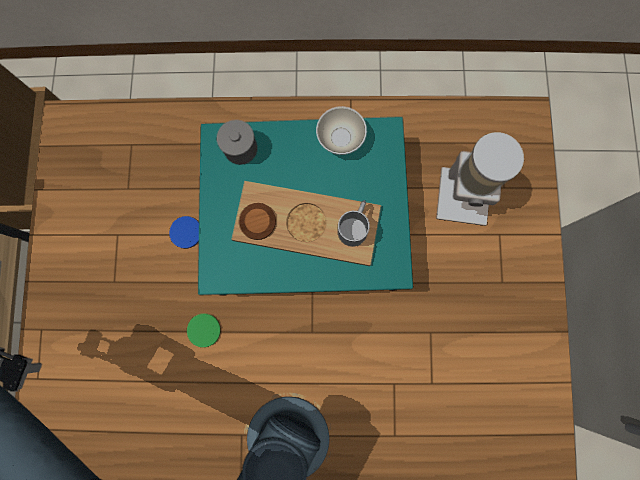

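```bash
python3 -c "
import cv2
a=cv2.imread('pics/side0.png')[130:350,150:400]; cv2.imwrite('pics/side0c.png',cv2.resize(a,None,fx=2.7,fy=2.7,interpolation=2))"
```

```text
(no output)
```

View pics/side0c.png

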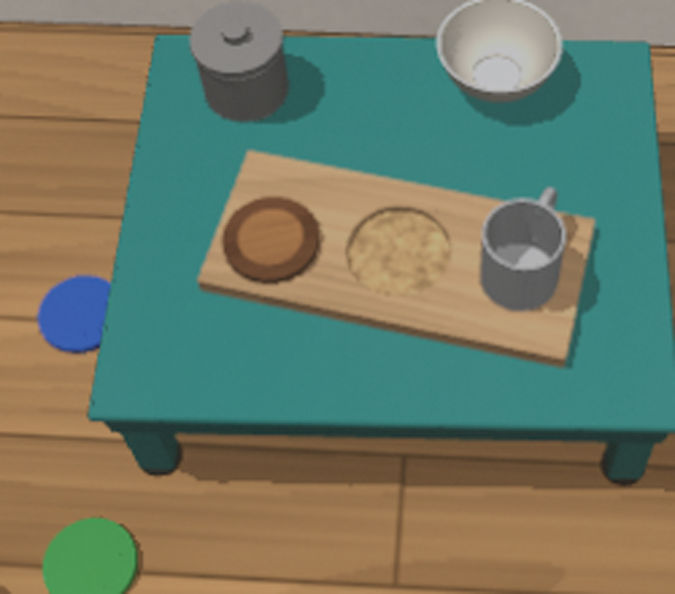

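The possible coasters are the brown disc on the board at top (257,221), the blue disc at (185,232) and the green disc at (204,330). The brown one fits: it is wooden and lies on the board beside the cork recess at (306,223). The crop confirms this, and the mug stands beyond the recess. Next I'll rectify the view and fit the positions.

```bash
cat >> h.py <<'E'
X0,X1,Y0,Y1=.42,.64,-.26,.16   # rect region, 2 px/mm; image col = (Y1-y), row=(X1-x)
def rect(s,z,k=2000):
    xs=X1-np.arange(int((X1-X0)*k))/k; ys=Y1-np.arange(int((Y1-Y0)*k))/k
    xx,yy=np.meshgrid(xs,ys,indexing='ij'); o,M,f=cam(s)
    c=np.stack([xx-o[0],yy-o[1],np.full_like(xx,z-o[2])],-1)@M
    q=np.stack([c[...,0],-c[...,1]],-1)/-c[...,2:]; q=q*(1+s["k1"]*(q**2).sum(-1,keepdims=True))*f
    return cv2.remap(s["pixels"],(q[...,0]+s["cx"]).astype('f4'),(q[...,1]+s["cy"]).astype('f4'),cv2.INTER_CUBIC)
def xy(c): return np.array([X1-c[1]/2000,Y1-c[0]/2000])
def coaster(s,z=.188):
    im=rect(s,z).astype(int); m=((im.sum(2)<330)&(im[...,0]>im[...,2]+25)).astype('u1')
    m=cv2.morphologyEx(m,cv2.MORPH_OPEN,np.ones((5,5)))
    cs=sorted(cv2.findContours(m,cv2.RETR_EXTERNAL,cv2.CHAIN_APPROX_NONE)[0],key=cv2.contourArea)[-2:]
    return [(xy(e[0]).round(4),np.array(e[1])/2) for e in (cv2.fitEllipse(cv2.convexHull(c)) for c in cs if len(c)>40)]
def board(s):
    im=rect(s,.178).astype(int); m=(im[...,0]>im[...,1]).astype('u1')
    m=cv2.morphologyEx(m,cv2.MORPH_OPEN,np.ones((9,9)))
    c=max(cv2.findContours(m,cv2.RETR_EXTERNAL,cv2.CHAIN_APPROX_NONE)[0],key=cv2.contourArea)
    r=cv2.minAreaRect(c); return xy(r[0]).round(4),np.array(r[1])/2,r[2]
E
python3 - <<'E'
from h import *
for c in("top","side"):
    s=manip.snapshot(c); print(c,coaster(s),board(s)); im=rect(s,.178)
    cv2.imwrite(f"pics/r_{c}.png",cv2.cvtColor(im,cv2.COLOR_RGB2BGR))
a=np.vstack([cv2.imread(f"pics/r_{c}.png")[::2,::2] for c in("top","side")]);cv2.imwrite("pics/r.png",cv2.resize(a,None,fx=1.35,fy=1.35))
E
```

```text
top [(array([ 0.5248, -0.201 ]), array([ 45.38463593, 110.23796844])), (array([0.5374, 0.0625]), array([91.8161087 , 94.82157898]))] (array([ 0.5359, -0.0534]), array([340.87438965, 151.85479736]), 10.604933738708496)
side [(array([ 0.4543, -0.0375]), array([  9.31635284, 389.56817627])), (array([0.5349, 0.0633]), array([91.25158691, 95.78964233]))] (array([ 0.5329, -0.0522]), array([341.56726074, 158.10580444]), 10.641687393188477)
```

View pics/r.png

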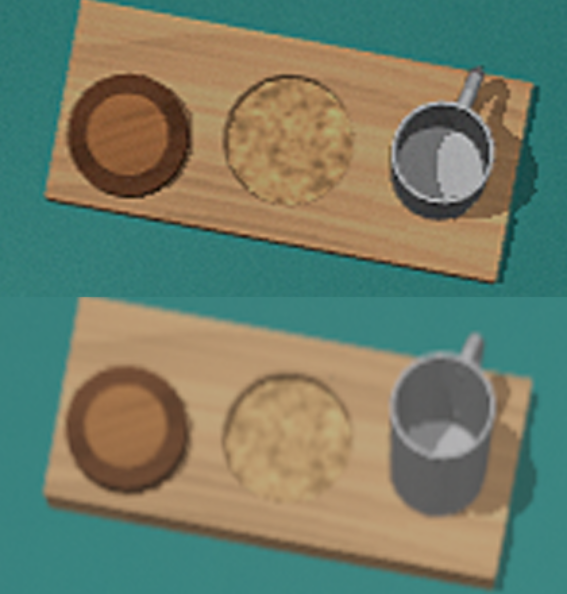

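Rectified fits: coaster at about (0.538, 0.063) and recess (board centre) at about (0.537, −0.0525). They are 116 mm apart, which agrees with the 95–120 mm given, so the push runs along −y. First I lift and travel to behind the coaster.

>>> {"name": "drive_tool", "arguments": {
  "rows": "0.64 0 0 -0.04 0; 0.64 0 0 -0.08 0; 0.64 -0.03 -0.02 -0.1 0.1; 0.64 -0.06 -0.045 -0.1 0.22; 0.64 -0.09 -0.07 -0.1 0.34; 0.64 -0.12 -0.09 -0.1 0.46; 0.64 -0.15 -0.115 -0.1 0.58; 0.64 -0.18 -0.138 -0.1 0.7; 0.64 -0.21 -0.16 -0.1 0.82; 0.64 -0.24 -0.183 -0.1 0.94"
}}

```text
time_s: 1.63
position: [0.3749, 0.3667, 0.2853]
ee_rot: [180.0, -0.0, 107.6]
force: [1.3, -0.4, 0.2]
opening: 0.0603
gripper_force: 0.0
```

```bash
cat > goto.py <<'E'
import sys; from h import *
st=manip.read_state(); p=st["position"]; M=R.from_euler('xyz',st["ee_rot"],degrees=True).as_matrix()
t=np.array([float(a) for a in sys.argv[1:4]]); print(st["time_s"],p.round(4),st["ee_rot"].round(2),st["force"].round(1),st["opening"])
print("shift",(M.T@(t-p)).round(4),"twist",round(float(np.radians((st["ee_rot"][2]-90+180)%360-180)),3))
E
python3 goto.py .538 .125 .26
```

```text
1.6333 [0.3749 0.3667 0.2853] [ 1.7996e+02 -1.0000e-02  1.0755e+02] [ 1.3 -0.4  0.2] 0.060256243389190264
shift [-0.2797  0.0825  0.0253] twist 0.306
```

>>> {"name": "drive_tool", "arguments": {
  "rows": "0.64 -0.04 0.012 0 0.05; 0.64 -0.08 0.024 0 0.1; 0.64 -0.12 0.035 0 0.15; 0.64 -0.16 0.047 0.005 0.2; 0.64 -0.2 0.059 0.015 0.25; 0.64 -0.24 0.071 0.02 0.3; 0.64 -0.28 0.083 0.025 0.306; 0.64 -0.28 0.083 0.025 0.306; 0.64 -0.28 0.083 0.025 0.306"
}}

```text
time_s: 2.38
position: [0.5397, 0.1255, 0.2594]
ee_rot: [-179.9, -0.0, 90.1]
force: [-0.5, -0.3, -0.2]
opening: 0.0603
gripper_force: 0.0
```

```bash
python3 goto.py .538 .125 .182
```

```text
2.3833 [0.5397 0.1255 0.2594] [-1.7992e+02 -1.0000e-02  9.0140e+01] [-0.5 -0.3 -0.2] 0.060288319714581075
shift [-0.0006 -0.0016  0.0774] twist 0.002
```

>>> {"name": "drive_tool", "arguments": {
  "rows": "0.64 0 -0.0015 0.035 0; 0.64 0 -0.0015 0.06 0; 0.64 0 -0.0015 0.0775 0; 0.64 0 -0.0015 0.0775 0; 0.64 0 -0.0015 0.0775 0"
}}

```text
time_s: 2.8
position: [0.5368, 0.1285, 0.1825]
ee_rot: [-179.9, -0.0, 90.4]
force: [-0.0, 0.9, 0.3]
opening: 0.0602
gripper_force: 0.0
```

```bash
python3 goto.py .537 -.011 .182
python3 - <<'E'
from h import *
for c in("top","side"):
    s=manip.snapshot(c); save(s,f"pics/{c}1.png"); print(coaster(s))
a=[cv2.resize(cv2.imread(f"pics/{c}1.png")[150:290,200:420],None,fx=3,fy=2.1*10/7,interpolation=2)[:,:] for c in("side",)]
cv2.imwrite("pics/v1.png",a[0])
E
```

```text
2.8 [0.5368 0.1285 0.1825] [-1.7993e+02 -1.0000e-02  9.0450e+01] [-0.   0.9  0.3] 0.06018762393895898
shift [-0.1395 -0.0009  0.0004] twist 0.008
[(array([ 0.5244, -0.2009]), array([ 46.087883  , 110.22618866])), (array([0.5341, 0.0134]), array([177.39367676, 256.44329834]))]
[(array([ 0.5484, -0.0438]), array([55.25270462, 84.16288757])), (array([0.4776, 0.3515]), array([127.73712921, 430.20248413]))]
```

View pics/v1.png

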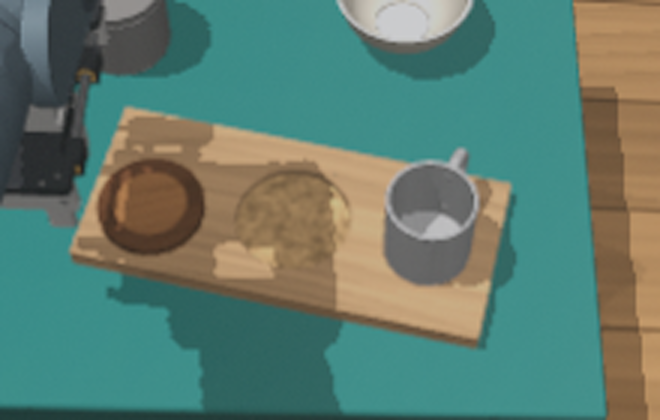

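The fingers stand behind the coaster with its axis between them. I'll push slowly, about 10 mm per row, to part way.

>>> {"name": "drive_tool", "arguments": {
  "rows": "0.64 -0.01 0 0 0; 0.64 -0.018 0 0 0; 0.64 -0.026 0 0 0; 0.64 -0.034 0 0 0; 0.64 -0.042 0 0 0; 0.64 -0.05 0 0 0; 0.64 -0.058 0 0 0; 0.64 -0.066 0 0 0; 0.64 -0.074 0 0 0; 0.64 -0.08 0 0 0"
}}

```text
time_s: 3.73
position: [0.5382, 0.0463, 0.1825]
ee_rot: [-180.0, 0.0, 90.3]
force: [-0.3, -0.4, -0.2]
opening: 0.0603
gripper_force: 0.0
```

```bash
python3 goto.py .537 -.011 .182
python3 - <<'E'
from h import *
v=[]
for c in("top","side"):
    s=manip.snapshot(c); save(s,f"pics/{c}2.png"); v.append(cv2.resize(cv2.imread(f"pics/{c}2.png")[160:280,200:400],None,fx=2.4,fy=2.4,interpolation=2))
cv2.imwrite("pics/v2.png",np.vstack(v))
E
```

```text
3.7333 [0.5382 0.0463 0.1825] [-179.99    0.     90.32] [-0.3 -0.4 -0.2] 0.060287688945797564
shift [-0.0573 -0.0015  0.0005] twist 0.006
```

View pics/v2.png

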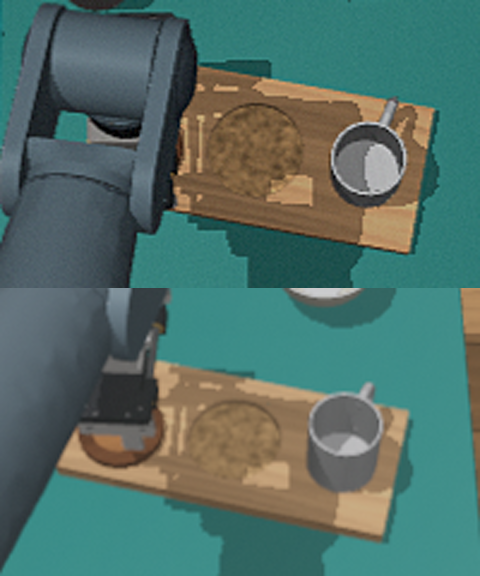

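The side view shows the coaster still at about (250,222) with the fingers above it. The open fingertips evidently sit higher than the TCP of the shut fingers. I'll find the tip height by gently touching the coaster's top (z = 0.188).

>>> {"name": "drive_tool", "arguments": {
  "rows": "0.64 0 0 0.001 0; 0.64 0 0 0.002 0; 0.64 0 0 0.002 0"
}}

```text
time_s: 4.08
position: [0.538, 0.0476, 0.1802]
ee_rot: [-180.0, -0.0, 90.4]
force: [-0.5, 0.9, 0.1]
opening: 0.0601
gripper_force: 0.0
```

>>> {"name": "drive_tool", "arguments": {
  "rows": "0.64 0 0 0.001 0; 0.64 0 0 0.002 0; 0.64 0 0 0.002 0"
}}

```text
time_s: 4.33
position: [0.538, 0.0475, 0.1783]
ee_rot: [-180.0, -0.0, 90.4]
force: [-0.6, -0.2, 0.0]
opening: 0.0601
gripper_force: 0.0
```

>>> {"name": "drive_tool", "arguments": {
  "rows": "0.64 0 0 0.001 0; 0.64 0 0 0.0015 0; 0.64 0 0 0.0015 0"
}}

```text
time_s: 4.58
position: [0.5381, 0.0473, 0.1769]
ee_rot: [-180.0, -0.0, 90.3]
force: [-0.7, -0.1, -0.0]
opening: 0.0602
gripper_force: 0.0
```

>>> {"name": "drive_tool", "arguments": {
  "rows": "0.64 0 0 0.001 0; 0.64 0 0 0.0015 0; 0.64 0 0 0.0015 0"
}}

```text
time_s: 4.83
position: [0.5381, 0.0473, 0.1754]
ee_rot: [-180.0, 0.0, 90.3]
force: [-0.0, -0.4, 0.0]
opening: 0.0602
gripper_force: 0.0
```

Run:
```python
from h import *
s=manip.snapshot("side"); save(s,"pics/side3.png")
cv2.imwrite("pics/v3.png",cv2.resize(cv2.imread("pics/side3.png")[180:260,210:310],None,fx=7,fy=7,interpolation=2))
```

```text
(no output)
```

View pics/v3.png

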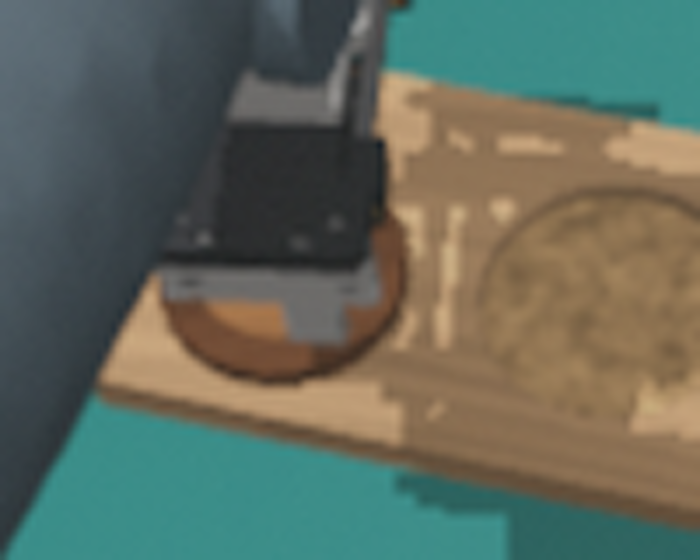

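Run:
```python
from h import *
s=manip.snapshot("side")
for p in((248.5,228.5),(259,228.5),(250,180+382/7)):
    o=np.array(s["origin"]); a=world(s,p,.178); d=(a-o)
    for x in(.4955,.508): print(p,a.round(4),(o+d*(x-o[0])/d[0]).round(4))
print(pix(s,[.4955,.047,.1754]),pix(s,[.4955,.047,.188]))
print(manip.read_state()["qpos"], manip.read_state()["position"])
```

```text
(248.5, 228.5) [0.5119 0.0663 0.178 ] [0.4955 0.0608 0.206 ]
(248.5, 228.5) [0.5119 0.0663 0.178 ] [0.508  0.065  0.1846]
(259, 228.5) [0.5132 0.0403 0.178 ] [0.4955 0.0353 0.2082]
(259, 228.5) [0.5132 0.0403 0.178 ] [0.508  0.0389 0.1868]
(250, 234.57142857142856) [0.4948 0.0605 0.178 ] [0.4955 0.0607 0.1768]
(250, 234.57142857142856) [0.4948 0.0605 0.178 ] [0.508  0.0649 0.1548]
[255.62611438 235.11132983] [255.06149345 232.52997775]
[-7.01399722e+00 -1.89751355e-01  1.05853985e+02  6.81492096e-04
  7.43362896e+01 -7.35577715e+00] [0.53820384 0.04723589 0.17554565]
```

The tip ray says the tips are still above the coaster top, so I'll keep probing.

>>> {"name": "drive_tool", "arguments": {
  "rows": "0.64 0 0 0.001 0; 0.64 0 0 0.0015 0; 0.64 0 0 0.0015 0"
}}

```text
time_s: 5.18
position: [0.5381, 0.0473, 0.1739]
ee_rot: [-180.0, -0.0, 90.3]
force: [0.6, -0.3, 0.5]
opening: 0.0598
gripper_force: 0.0
```

>>> {"name": "drive_tool", "arguments": {
  "rows": "0.64 0 0 0.001 0; 0.64 0 0 0.0015 0; 0.64 0 0 0.0015 0"
}}

```text
time_s: 5.43
position: [0.5381, 0.0473, 0.1724]
ee_rot: [-180.0, -0.0, 90.3]
force: [0.1, -0.6, -0.6]
opening: 0.0604
gripper_force: 0.0
```

>>> {"name": "drive_tool", "arguments": {
  "rows": "0.64 0 0 0.001 0; 0.64 0 0 0.001 0"
}}

```text
time_s: 5.6
position: [0.5381, 0.0472, 0.1714]
ee_rot: [-180.0, 0.0, 90.3]
force: [-0.2, -0.2, -0.7]
opening: 0.0602
gripper_force: 0.0
```

>>> {"name": "drive_tool", "arguments": {
  "rows": "0.64 0 0 0.001 0; 0.64 0 0 0.0015 0; 0.64 0 0 0.0015 0"
}}

```text
time_s: 5.85
position: [0.5381, 0.0472, 0.1699]
ee_rot: [-180.0, -0.0, 90.3]
force: [0.4, -0.0, -0.6]
opening: 0.06
gripper_force: 0.0
```

>>> {"name": "drive_tool", "arguments": {
  "rows": "0.64 0 0 0.001 0; 0.64 0 0 0.0015 0; 0.64 0 0 0.0015 0"
}}

```text
time_s: 6.1
position: [0.5381, 0.0473, 0.1684]
ee_rot: [-180.0, -0.0, 90.3]
force: [0.2, -0.6, -0.1]
opening: 0.0601
gripper_force: 0.0
```

Run:
```python
from h import *
s=manip.snapshot("side"); save(s,"pics/side4.png")
a=[cv2.resize(cv2.imread(f"pics/side{i}.png")[190:250,210:290],None,fx=5,fy=5,interpolation=2) for i in(2,4)]
cv2.imwrite("pics/v4.png",np.hstack(a))
```

```text
(no output)
```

View pics/v4.png

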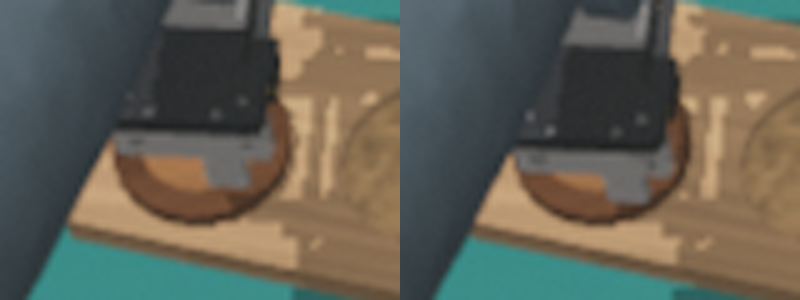

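The tips moved about 3 px for 14 mm of descent and are still clear of the disc, so I'll probe further.

>>> {"name": "drive_tool", "arguments": {
  "rows": "0.64 0 0 0.001 0; 0.64 0 0 0.002 0; 0.64 0 0 0.002 0"
}}

```text
time_s: 6.4
position: [0.5384, 0.0472, 0.1678]
ee_rot: [180.0, 0.0, 90.3]
force: [-3.4, 0.4, 6.4]
opening: 0.0603
gripper_force: 3.1
```

>>> {"name": "drive_tool", "arguments": {
  "rows": "0.64 0 0 0.001 0; 0.64 0 0 0.0015 0; 0.64 0 0 0.0015 0"
}}

```text
time_s: 6.65
position: [0.5384, 0.0472, 0.1678]
ee_rot: [180.0, 0.0, 90.4]
force: [-7.1, -0.3, 12.9]
opening: 0.0603
gripper_force: 6.5
```

>>> {"name": "drive_tool", "arguments": {
  "rows": "0.64 0 0 0.001 0; 0.64 0 0 0.0015 0; 0.64 0 0 0.0015 0"
}}

```text
time_s: 6.9
position: [0.5385, 0.0472, 0.1678]
ee_rot: [180.0, 0.0, 90.4]
force: [-11.4, 1.1, 20.1]
opening: 0.0599
gripper_force: 9.9
```

Contact at TCP z = 0.1678 means the tips are about 20 mm above the TCP at this opening. To bring them to z ≈ 0.182 I need TCP z ≈ 0.162. Now up, back behind the disc, and down.

>>> {"name": "drive_tool", "arguments": {
  "rows": "0.64 0 0 -0.015 0; 0.64 0 0 -0.025 0; 0.64 0.03 0 -0.025 0; 0.64 0.06 0 -0.025 0; 0.64 0.085 0 -0.025 0; 0.64 0.085 0 -0.025 0; 0.64 0.085 0 -0.01 0; 0.64 0.085 0 0.0014 0; 0.64 0.085 0 0.0014 0; 0.64 0.085 0 0.0014 0"
}}

```text
time_s: 7.73
position: [0.537, 0.1316, 0.1611]
ee_rot: [-179.9, 0.0, 90.3]
force: [0.2, -0.5, -0.5]
opening: 0.0602
gripper_force: 0.0
```

>>> {"name": "drive_tool", "arguments": {
  "rows": "0.64 -0.01 0 0 0; 0.64 -0.02 0 0 0; 0.64 -0.028 0 0 0; 0.64 -0.034 0 0 0; 0.64 -0.04 0 0 0; 0.64 -0.046 0 0 0; 0.64 -0.052 0 0 0; 0.64 -0.058 0 0 0; 0.64 -0.058 0 0 0"
}}

```text
time_s: 8.48
position: [0.5381, 0.0732, 0.1622]
ee_rot: [180.0, 0.0, 90.3]
force: [0.3, -1.0, 0.0]
opening: 0.0597
gripper_force: 0.0
```

```bash
python3 goto.py .537 -.011 .162
python3 - <<'E'
from h import *
s=manip.snapshot("side"); save(s,"pics/side5.png")
cv2.imwrite("pics/v5.png",cv2.resize(cv2.imread("pics/side5.png")[180:260,210:330],None,fx=5,fy=5,interpolation=2))
E
```

```text
8.4833 [0.5381 0.0732 0.1622] [1.7999e+02 3.0000e-02 9.0290e+01] [ 0.3 -1.   0. ] 0.05969363245461852
shift [-0.0842 -0.0016  0.0003] twist 0.005
```

View pics/v5.png

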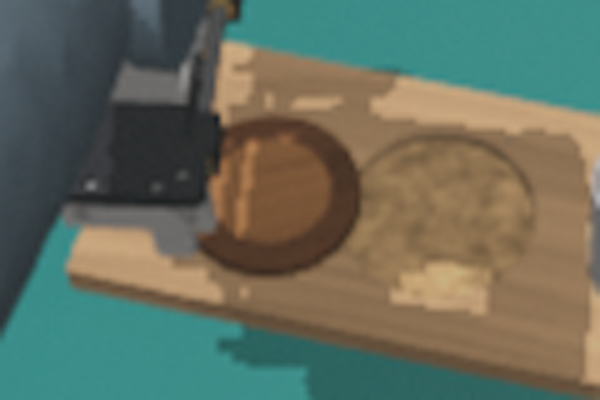

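The disc now slides with the fingers (centre near side px (266,219), recess at (298,221)). I'll continue slowly.

>>> {"name": "drive_tool", "arguments": {
  "rows": "0.64 -0.006 0 0 0; 0.64 -0.012 0 0 0; 0.64 -0.018 0 0 0; 0.64 -0.024 -0.001 0 0; 0.64 -0.03 -0.001 0 0; 0.64 -0.036 -0.001 0 0; 0.64 -0.042 -0.001 0 0; 0.64 -0.048 -0.001 0 0; 0.64 -0.054 -0.001 0 0; 0.64 -0.06 -0.001 0 0"
}}

```text
time_s: 9.37
position: [0.5374, 0.0136, 0.1622]
ee_rot: [180.0, -0.0, 90.3]
force: [-0.1, 0.9, 0.3]
opening: 0.0603
gripper_force: 0.2
```

>>> {"name": "drive_tool", "arguments": {
  "rows": "0.64 -0.005 0 0 0; 0.64 -0.01 0 0 0; 0.64 -0.014 0 0 0; 0.64 -0.018 0 0 0; 0.64 -0.021 0 0 0; 0.64 -0.023 0 0 0; 0.64 -0.023 0 0 0"
}}

```text
time_s: 9.95
position: [0.5375, -0.0092, 0.1621]
ee_rot: [-180.0, 0.0, 90.3]
force: [-1.0, -0.3, 0.5]
opening: 0.0603
gripper_force: 0.0
```

```bash
python3 goto.py .537 -.011 .162
python3 - <<'E'
from h import *
s=manip.snapshot("side"); save(s,"pics/side6.png")
cv2.imwrite("pics/v6.png",cv2.resize(cv2.imread("pics/side6.png")[180:260,230:360],None,fx=6,fy=6,interpolation=2))
E
```

```text
9.95 [ 0.5375 -0.0092  0.1621] [-1.800e+02  1.000e-02  9.032e+01] [-1.  -0.3  0.5] 0.06027784158261097
shift [-0.0018 -0.0005  0.0001] twist 0.006
```

View pics/v6.png

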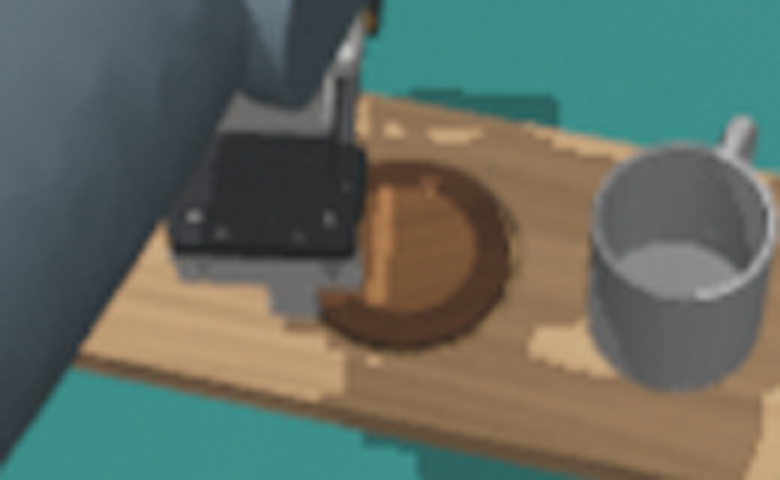

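The coaster nearly fills the recess, with a sliver of cork on its right. I'll give it a few millimetres more, then back off, lift clear and measure.

>>> {"name": "drive_tool", "arguments": {
  "rows": "0.64 -0.002 0 0 0; 0.64 -0.004 0 0 0; 0.64 -0.005 0 0 0; 0.64 -0.005 0 0 0"
}}

```text
time_s: 10.33
position: [0.5376, -0.0139, 0.1621]
ee_rot: [180.0, 0.0, 90.3]
force: [0.1, 1.1, 0.8]
opening: 0.0602
gripper_force: 0.0
```

>>> {"name": "drive_tool", "arguments": {
  "rows": "0.64 0.02 0 0 0; 0.64 0.03 0 -0.02 0; 0.64 0.05 0 -0.06 0; 0.64 0.09 0 -0.09 0; 0.64 0.13 0 -0.11 0; 0.64 0.17 0 -0.11 0; 0.64 0.21 0 -0.11 0; 0.64 0.25 0 -0.11 0; 0.64 0.29 0 -0.11 0; 0.64 0.29 0 -0.11 0"
}}

```text
time_s: 11.17
position: [0.5347, 0.2816, 0.272]
ee_rot: [-180.0, -0.1, 90.7]
force: [-0.0, 0.4, -0.8]
opening: 0.0599
gripper_force: 0.0
```

```bash
python3 goto.py .537 -.011 .162
python3 - <<'E'
from h import *
v=[]
for c in("top","side"):
    s=manip.snapshot(c); save(s,f"pics/{c}7.png"); print(c,[coaster(s,z)[-1] for z in(.18,.188)],board(s))
    v.append(cv2.resize(cv2.imread(f"pics/{c}7.png")[170:270,230:390],None,fx=3,fy=3,interpolation=2))
    for t,z in(("mug",.178),("bowl",.16),("canister",.16)):
        for d in manip.place_of(c,t)[:1]: print(t,world(s,d["point"],z).round(4))
cv2.imwrite("pics/v7.png",np.vstack(v))
E
```

```text
11.1667 [0.5347 0.2816 0.272 ] [-1.7999e+02 -1.1000e-01  9.0670e+01] [-0.   0.4 -0.8] 0.05989649284550112
shift [-0.2928 -0.0011  0.1095] twist 0.012
top [(array([0.476 , 0.0641]), array([116.09247589, 269.02722168])), (array([0.476 , 0.0631]), array([114.85083008, 264.51370239]))] (array([ 0.5358, -0.0533]), array([341.02081299, 151.9677124 ]), 10.604933738708496)
mug [ 0.515  -0.1605  0.178 ]
bowl [ 0.7533 -0.1436  0.16  ]
canister [0.7311 0.1144 0.16  ]
side [(array([ 0.5353, -0.0525]), array([93.2767334 , 93.86824036])), (array([ 0.5304, -0.0531]), array([92.44825745, 93.21232605]))] (array([ 0.5325, -0.0521]), array([341.5043335 , 158.98158264]), 10.647932052612305)
mug [ 0.5154 -0.1666  0.178 ]
bowl [ 0.7571 -0.1359  0.16  ]
canister [0.7354 0.1243 0.16  ]
```

View pics/v7.png

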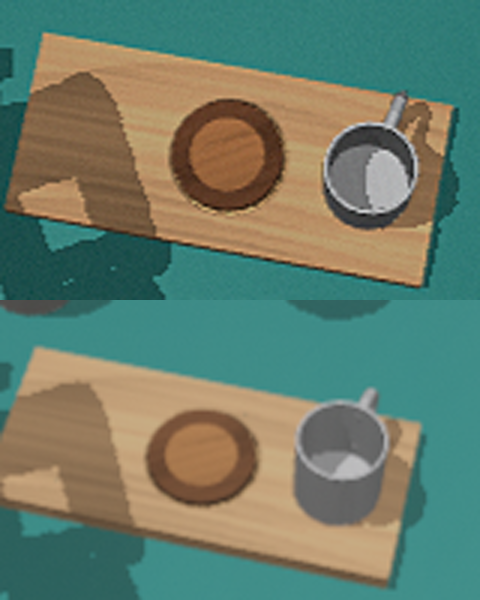

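Both views show the coaster centred in the recess: the side fit gives (0.535, −0.0525) and no front rim is raised. The mug, bowl and canister have not moved and the hand is clear, so I'm handing in.

```bash
python3 -c "
from bench import manip
print(manip.finish_job())"
```

```text
the job is handed in; nothing more can be done
None
```

I pushed the wooden coaster across the board into its recess; the last pictures show it seated there, the mug, bowl and canister where they stood, and the hand clear. The job was handed in at about 11 s, and no verdict came back.

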